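# Turn round a row of reagents between two trays

## Task

The four containers in the adapter tray were loaded back to front. Move all four to the empty divided tray, one in each compartment and in the reverse order: the one at the left end goes into the compartment at the right end, its neighbour into the next one, and so on to the last. Keep them upright all the time, and leave each standing flat on the floor of its compartment.

Things in the scene. Friction and masses are not known exactly. Their poses are not given: they have to be found in the camera images.
- tall_bottle_mid (a point): the largest white screw-cap bottle (blue band); loose, 46 mm across, 100 mm high. The point is at its centre, half-way up; z is its upright axis. Grip it round the body within 10 mm of this point's height. At the start it stands in its own adapter, its foot 6 mm above the worktop.
- medium_bottle_mid (a point): a white screw-cap bottle of the same shape as the tall one (blue band), but lower and slimmer; loose, 40 mm across, 85 mm high. The point is at its centre, half-way up; z is its upright axis. Grip it round the body within 10 mm of this point's height. At the start it stands in its own adapter, its foot 6 mm above the worktop.
- small_dropper_mid (a point): the slimmest one, a small white bottle with a red cap; loose, 28 mm across, 70 mm high. The point is at its centre, half-way up; z is its upright axis. Grip it round the body within 10 mm of this point's height. At the start it stands in its own adapter, its foot 6 mm above the worktop.
- squat_jar_mid (a point): the lowest and squattest one, a white specimen jar whose wide lid (top 16 mm) is as wide as the jar; loose, 41 mm across, 58 mm high. The point is at its centre, half-way up; z is its upright axis. Grip it round the body within 10 mm of this point's height. At the start it stands in its own adapter, its foot 6 mm above the worktop.
- tall_bottle_adapter: fixed white square insert, 58 x 58 x 10 mm, in the adapter tray, with a round recess 50 mm across and 7 mm deep that holds the tall bottle at the start (underneath it). Its top is 13 mm above the worktop. Origin: centre of its underside, under the recess.
- medium_bottle_adapter: fixed white square insert, 58 x 58 x 10 mm, in the adapter tray, with a round recess 44 mm across and 7 mm deep that holds the medium bottle at the start (underneath it). Its top is 13 mm above the worktop. Origin: centre of its underside, under the recess.
- small_dropper_adapter: fixed white square insert, 58 x 58 x 10 mm, in the adapter tray, with a round recess 32 mm across and 7 mm deep that holds the small dropper at the start (underneath it). Its top is 13 mm above the worktop. Origin: centre of its underside, under the recess.
- squat_jar_adapter: fixed white square insert, 58 x 58 x 10 mm, in the adapter tray, with a round recess 45 mm across and 7 mm deep that holds the squat jar at the start (underneath it). Its top is 13 mm above the worktop. Origin: centre of its underside, under the recess.
- adapter_tray: fixed shallow bright-metal tray, 66 x 270 mm and 9 mm high (300 mm long with its end tabs), in which the four adapters sit in one row, 66 mm apart, centres at y = +99, +33, -33, -99 mm in its frame. Origin: centre of its underside; y runs along the row to the robot's left, z up. Turned by up to 0.35 rad.
- divided_tray: fixed grey tray, 70 x 268 mm (300 mm with end tabs), empty at the start: a row of four open compartments, each 62 x 62 mm inside, centres at x = 0, y = +99, +33, -33, -99 mm in its frame; floor 4 mm, wall tops 14 mm above the worktop. Origin: centre of its underside; y runs along the row to the robot's left, z up. Turned by up to 0.35 rad. Nearer or farther than the adapter tray.
Things that resemble listed ones, but are neither listed nor needed, are in the scene too. Leave any purple look-alike of the part that bears tall_bottle_mid alone.

How it is judged:
At the end, for the whole second after the job is handed in: Each container stands in the divided-tray compartment that mirrors its adapter's place in the adapter tray: within 25 mm of the compartment's centre along and across the row, foot within 5 mm of its floor, upright within 0.12 rad, at rest (below 0.02 m/s) (((y of tall_bottle_adapter in the frame of adapter_tray between 0.079 and 0.119 m and y of tall_bottle_mid in the frame of divided_tray between -0.124 and -0.074 m) or (y of tall_bottle_adapter in the frame of adapter_tray between 0.013 and 0.053 m and y of tall_bottle_mid in the frame of divided_tray between -0.058 and -0.008 m) or (y of tall_bottle_adapter in the frame of adapter_tray between -0.053 and -0.013 m and y of tall_bottle_mid in the frame of divided_tray between 0.008 and 0.058 m) or (y of tall_bottle_adapter in the frame of adapter_tray between -0.119 and -0.079 m and y of tall_bottle_mid in the frame of divided_tray between 0.074 and 0.124 m)) and x of tall_bottle_mid in the frame of divided_tray between -0.025 and 0.025 m and z of tall_bottle_mid in the frame of divided_tray between 0.049 and 0.059 m and angle between each of tall_bottle_mid, medium_bottle_mid, small_dropper_mid, squat_jar_mid's own z axis and vertical below 0.12 rad and linear speed of each of tall_bottle, medium_bottle, small_dropper, squat_jar below 0.02 m/s and ((y of medium_bottle_adapter in the frame of adapter_tray between 0.079 and 0.119 m and y of medium_bottle_mid in the frame of divided_tray between -0.124 and -0.074 m) or (y of medium_bottle_adapter in the frame of adapter_tray between 0.013 and 0.053 m and y of medium_bottle_mid in the frame of divided_tray between -0.058 and -0.008 m) or (y of medium_bottle_adapter in the frame of adapter_tray between -0.053 and -0.013 m and y of medium_bottle_mid in the frame of divided_tray between 0.008 and 0.058 m) or (y of medium_bottle_adapter in the frame of adapter_tray between -0.119 and -0.079 m and y of medium_bottle_mid in the frame of divided_tray between 0.074 and 0.124 m)) and x of medium_bottle_mid in the frame of divided_tray between -0.025 and 0.025 m and z of medium_bottle_mid in the frame of divided_tray between 0.0415 and 0.0515 m and ((y of small_dropper_adapter in the frame of adapter_tray between 0.079 and 0.119 m and y of small_dropper_mid in the frame of divided_tray between -0.124 and -0.074 m) or (y of small_dropper_adapter in the frame of adapter_tray between 0.013 and 0.053 m and y of small_dropper_mid in the frame of divided_tray between -0.058 and -0.008 m) or (y of small_dropper_adapter in the frame of adapter_tray between -0.053 and -0.013 m and y of small_dropper_mid in the frame of divided_tray between 0.008 and 0.058 m) or (y of small_dropper_adapter in the frame of adapter_tray between -0.119 and -0.079 m and y of small_dropper_mid in the frame of divided_tray between 0.074 and 0.124 m)) and x of small_dropper_mid in the frame of divided_tray between -0.025 and 0.025 m and z of small_dropper_mid in the frame of divided_tray between 0.034 and 0.044 m and ((y of squat_jar_adapter in the frame of adapter_tray between 0.079 and 0.119 m and y of squat_jar_mid in the frame of divided_tray between -0.124 and -0.074 m) or (y of squat_jar_adapter in the frame of adapter_tray between 0.013 and 0.053 m and y of squat_jar_mid in the frame of divided_tray between -0.058 and -0.008 m) or (y of squat_jar_adapter in the frame of adapter_tray between -0.053 and -0.013 m and y of squat_jar_mid in the frame of divided_tray between 0.008 and 0.058 m) or (y of squat_jar_adapter in the frame of adapter_tray between -0.119 and -0.079 m and y of squat_jar_mid in the frame of divided_tray between 0.074 and 0.124 m)) and x of squat_jar_mid in the frame of divided_tray between -0.025 and 0.025 m and z of squat_jar_mid in the frame of divided_tray between 0.028 and 0.038 m); the robot touches nothing.
It fails at once if a container is tipped over (tilted by more than 0.6 rad) (angle between any of tall_bottle_mid, medium_bottle_mid, small_dropper_mid, squat_jar_mid's own z axis and vertical above 0.6 rad).
It also fails if it takes over 115 s, if anything falls off the work surface, if the arm or the gripper's body presses on something with over 40 N, if the wrist force passes 120 N, or if a joint passes its speed limit or range.

## Robot

A 6-joint arm with a two-finger parallel gripper is mounted at the origin on a cart in front of the work surface, level with it; the furniture and walls round the work are solid. World frame = base frame: x ahead of the robot, y to its left, z up, the work surface at z = 0. Lengths are in m, angles in rad, forces in N, time in s.
With the tool pointing down it reaches from about 0.35 to 1 m from the base axis. Payload 7.1 kg.
Tool frame: the origin (TCP) lies on the centre line of the jaws, within the pads' length; the fingertips stand 22 mm ahead of it and the grasp point (between the pads) lies 3 mm ahead of it; z points along the fingers, y is the line along which they close (so a half turn about z gives the same grasp; the last joint's range is limited). The gripper opens to 85 mm and grips with 20 to 120 N. Pads are 22 mm wide; open, the fingers measure 114 mm over their backs; the gripper's body (76 mm by 85 mm) begins 54 mm behind the grasp point. The pads swing forward as they close: fully open they stand 13 mm farther back than shut.
Start: joints at [-1.147, 0.423, 1.63, -0, 1.089, -0.019], TCP at [0.268, -0.565, 0.253] pointing down, gripper open.
Joint ranges: [-3, 3], [-0.9, 2.11], [0.09, 2.58], [-1.31, 4.45], [0.11, 2.69], [-2.54, 2.54]. Speed limits (rad/s): [2.39, 2.39, 3.01, 3.14, 3.14, 3.14].

## Interface

Orientations are given as a rotation vector (axis times angle).
In Python, from station import * gives the robot as it stands. Calls block until the motion is done:
- move_ptp(position, orientation): joint-space move of the TCP to a pose.
- line_to(position, frame=None, velocity=0.15): straight line of the TCP; frame=None keeps the orientation; velocity is the mean speed in m/s.
- goto_joints(angles): joint-space move.
- set_gripper(opening): opening from 0.0 (shut) to 1.0 (fully open); the grip force is fixed at half the most; returns when the fingers have stopped.
- sleep(seconds).
- inverse_kinematics(position, orientation): joint angles nearest the present ones, or None.
- read_state(): the state.
- capture(name): name is "scene" or "top" or "wrist"; returns a dict with "image" (384x512x3 uint8, red, green, blue), "vertical_fov" (degrees; the focal length in pixels is half the picture's height over the tangent of half this angle, whatever the lens; pixels are square), "cx", "cy" (the principal point, pixels), "R" (3x3) and "t" (3): a world point X has camera coordinates R X + t. Camera axes: x right, y down, z forward; pixel columns grow to the right and rows downward; lengths in m; the calibration is good to about 2 mm. The wrist camera is an equidistant fisheye: a pixel r from the principal point sees the ray r / f radians off the axis. A picture is of the moment at which its call begins. There is no depth.
A pose or a line that the arm cannot do raises MotionError and nothing moves.
- hand_in(): hands the job in; it is judged then, once.
The state is a dict: "t": time; "joints": joint angles; "joint_vel": joint speeds; "effort": joint torques, N m; "tool_pos": TCP position; "ee_rot": TCP orientation; "force": force on the tool from outside, world axes, zero at the start; "ft_torque": the same for the moment, N m; "grip_width": opening from 0.0 (shut) to 1.0 (fully open); "gripper_force": force on a finger pad.
Only numpy, scipy, OpenCV 4.12 (cv2) and the standard library are available. Lean on these libraries where they do the work, as an engineer would, in place of code of your own. Each camera call takes 0.05 s, during which the arm holds its last target. There are 200 camera calls.

## Working session

There is one attempt and no reset: what is moved stays moved. The work goes in short steps, each a Python script; the robot and the scene stay as the last script left them, time stands still between calls to the robot, and variables do not carry over. Pictures are saved under pics/ and viewed, at most 14 in all, crops included, and the job is handed in when it is done.

```bash
mkdir -p pics; python3 - <<'E'
from station import *
import cv2
for n in ("scene","top"):
    c=capture(n); cv2.imwrite(f"pics/{n}0.png",c["image"][:,:,::-1]); print(n,c["vertical_fov"],c["cx"],c["cy"],c["R"],c["t"])
s=read_state();print(s["t"],s["ee_rot"],s["grip_width"])
E
```

```text
scene 54.671122416377266 257.45825037353023 191.4449194929859 [[ 0.89502204 -0.4459939   0.00499847]
 [-0.22728847 -0.46570848 -0.85525176]
 [ 0.3837649   0.76433308 -0.51818862]] [-0.64251202  0.04282666  0.86366569]
top 42.889257738131604 257.63689222741215 187.43126705694306 [[-0.10828653 -0.99411367 -0.00346995]
 [-0.97293078  0.10669465 -0.20499255]
 [ 0.20415612 -0.01882191 -0.97875738]] [-0.21545823  0.60578371  1.02495107]
0.1 [-3.06355793e+00 -6.89540644e-01  4.58310380e-04] 1.0023498871940422
```

View pics/top0.png

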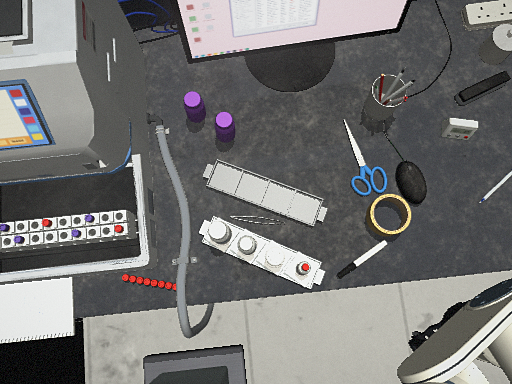

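View pics/scene0.png

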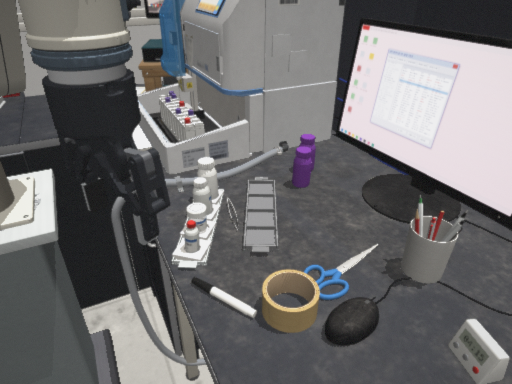

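The top view shows, from left to right, tall (219,232), medium (246,243), jar (273,257) and dropper (303,268). The empty tray is behind them, centred near (265,192). Next I'll segment both trays and enlarge that area.

```bash
cat > h.py <<'E'
import numpy as np, cv2
from station import *
def ray(c,u,v):
    f=192/np.tan(np.radians(c["vertical_fov"])/2)
    R=np.array(c["R"]);t=np.array(c["t"])
    return -R.T@t, R.T@np.array([(u-c["cx"])/f,(v-c["cy"])/f,1.])
def plane(c,u,v,z):
    o,d=ray(c,u,v); return o+d*(z-o[2])/d[2]
def proj(c,X):
    f=192/np.tan(np.radians(c["vertical_fov"])/2)
    p=np.array(c["R"])@np.array(X)+np.array(c["t"]); return p[:2]/p[2]*f+[c["cx"],c["cy"]]
E
python3 - <<'E'
from h import *
c=capture("top"); im=np.ascontiguousarray(c["image"][:,:,::-1]); g=cv2.cvtColor(im,cv2.COLOR_BGR2GRAY)
x0,y0,x1,y1=190,150,340,295
m=np.zeros_like(g); m[y0:y1,x0:x1]=(g[y0:y1,x0:x1]>125)*255
big=cv2.resize(im[y0:y1,x0:x1],None,fx=4,fy=4,interpolation=cv2.INTER_CUBIC)
cs,_=cv2.findContours(cv2.morphologyEx(m,cv2.MORPH_CLOSE,np.ones((3,3))),cv2.RETR_EXTERNAL,cv2.CHAIN_APPROX_NONE)
for k in cs:
    if cv2.contourArea(k)<800: continue
    r=cv2.minAreaRect(k); b=cv2.boxPoints(r)
    print(r,cv2.contourArea(k)); 
    z=.012
    P=np.array([plane(c,*p,z) for p in b]);print(P.round(4),P.mean(0).round(4),[np.linalg.norm(P[i]-P[i-1]).round(4) for i in range(4)])
    cv2.polylines(big,[((b-[x0,y0]+.5)*4).astype(int)],True,(0,0,255),1)
cv2.imwrite("pics/crop1.png",big)
E
```

```text
((261.59564208984375, 251.7537078857422), (131.95529174804688, 30.701541900634766), 23.07041358947754) 3540.5
[[ 0.4831 -0.1255  0.012 ]
 [ 0.545  -0.1584  0.012 ]
 [ 0.3977 -0.4204  0.012 ]
 [ 0.3389 -0.3852  0.012 ]] [ 0.4412 -0.2724  0.012 ] [np.float64(0.2971), np.float64(0.0701), np.float64(0.3005), np.float64(0.0686)]
((264.53424072265625, 192.07534790039062), (128.6282196044922, 29.260290145874023), 20.556045532226562) 3387.0
[[ 0.6142 -0.1464  0.012 ]
 [ 0.6776 -0.1761  0.012 ]
 [ 0.5393 -0.4438  0.012 ]
 [ 0.4787 -0.4116  0.012 ]] [ 0.5775 -0.2945  0.012 ] [np.float64(0.2979), np.float64(0.07), np.float64(0.3014), np.float64(0.0686)]
```

View pics/crop1.png

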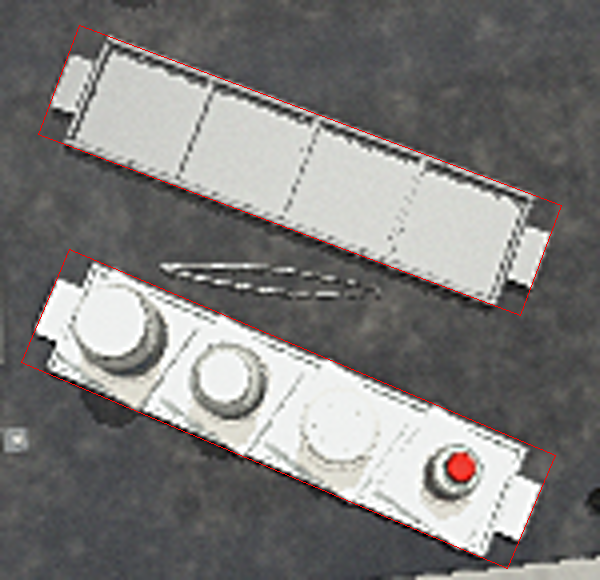

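The crop confirms the outlines. At 4x the caps are at (110,320), (225,376), (340,426) and (460,466). I'll cast these to their cap heights and check them against the 66 mm pitch.

```bash
python3 - <<'E'
from h import *
c=capture("top")
px=np.array([[110,320],[225,376],[340,426],[460,466]])/4+[190,150]-.4
P=np.array([plane(c,*p,z) for p,z in zip(px,(.106,.091,.064,.076))]);print(P.round(4));print(np.linalg.norm(np.diff(P[:,:2],axis=0),axis=1))
def fit(P):
    n=P[:,:2].mean(0);d=P[0,:2]-P[-1,:2];return n,np.arctan2(-d[0],d[1])
print(fit(P))
# divided tray corners (outer wall top corners in crop): left-top,left-bot,right-bot,right-top, size 70x268 z=.014
q=np.array([[108,38],[66,143],[496,304],[532,198]])/4+[190,150]-.4
D=np.array([plane(c,*p,.014) for p in q]);print(D.round(4),D.mean(0),[np.linalg.norm(D[i]-D[i-1]).round(4) for i in range(4)])
d=D[0]+D[1]-D[2]-D[3];print(np.arctan2(-d[0],d[1]))
# adapter tray corners
q=np.array([[90,263],[47,366],[484,556],[526,450]])/4+[190,150]-.4
A=np.array([plane(c,*p,.011) for p in q]);print(A.mean(0),[np.linalg.norm(A[i]-A[i-1]).round(4) for i in range(4)]); d=A[0]+A[1]-A[2]-A[3];print(np.arctan2(-d[0],d[1]))
# hose in both pictures for clearance; IK
from scipy.spatial.transform import Rotation as Ro
for psi in (-.5,):
  for k in (0,1):
    a=psi+np.pi*k; y=np.array([np.cos(a),np.sin(a),0]); z=np.array([0,0,-1.]); R=np.c_[np.cross(y,z),y,z]
    for p in P: print(k,inverse_kinematics([p[0],p[1],.2],Ro.from_matrix(R).as_rotvec()))
E
```

```text
[[ 0.4892 -0.1849  0.106 ]
 [ 0.4549 -0.2415  0.091 ]
 [ 0.424  -0.3     0.064 ]
 [ 0.3954 -0.3604  0.076 ]]
[0.06617258 0.06609963 0.06686839]
(array([ 0.44087446, -0.2717023 ]), np.float64(-0.4908699535153542))
[[ 0.6672 -0.1922  0.014 ]
 [ 0.6069 -0.1622  0.014 ]
 [ 0.4863 -0.3985  0.014 ]
 [ 0.5451 -0.4273  0.014 ]] [ 0.57635213 -0.29505853  0.014     ] [np.float64(0.2649), np.float64(0.0674), np.float64(0.2653), np.float64(0.0655)]
-0.4754953193894644
[ 0.44110164 -0.27194864  0.011     ] [np.float64(0.2703), np.float64(0.0637), np.float64(0.2685), np.float64(0.0637)]
-0.5145311170516316
0 [-0.38417228  0.34775444  1.89585006  0.          0.89798815  0.11582772]
0 [-0.51119567  0.33708404  1.91263729  0.          0.89187133 -0.01119567]
0 [-0.6386197   0.34289261  1.90351653  0.          0.89518352 -0.1386197 ]
0 [-0.76137491  0.36399179  1.8700368   0.          0.90756407 -0.26137491]
1 None
1 None
1 None
1 None
```

The measurements agree: pitch is 66.2, 66.1 and 66.9 mm, and the two adapter row centres match within 0.3 mm. I'll start with the tall bottle so it is out of the way of its neighbours, with a grip about 7 mm above mid-height.

```bash
cat >> h.py <<'E'
from scipy.spatial.transform import Rotation as Ro
CA,PA=np.array([.441,-.2718]),-.500
CD,PD=np.array([.5765,-.295]),-.476
H=dict(tall=.1,medium=.085,jar=.058,dropper=.07); Y=dict(tall=.099,medium=.033,jar=-.033,dropper=-.099)
def at(C,p,y): return C+y*np.array([-np.sin(p),np.cos(p)])
def rot(p):
    y=np.array([np.cos(p),np.sin(p),0]);z=np.array([0,0,-1.]);return Ro.from_matrix(np.c_[np.cross(y,z),y,z]).as_rotvec()
def xyz(p,z): return [float(p[0]),float(p[1]),float(z)]
def st(m):
    s=read_state();print(m,round(s["t"],1),np.round(s["tool_pos"],4),np.round(s["force"],1),round(s["grip_width"],3),np.round(s["gripper_force"],1))
def transfer(n):
    h=H[n]; a=at(CA,PA,Y[n]); d=at(CD,PD,-Y[n]); g=h/2+.01
    move_ptp(xyz(a,max(.115+g,.16)),rot(PA)); st("above")
    line_to(xyz(a,.006+g)); st("down"); set_gripper(0.); st("grip")
    line_to(xyz(a,.115+g)); st("lift")
    move_ptp(xyz(d,.115+g),rot(PD)); st("over")
    line_to(xyz(d,.02+g)); line_to(xyz(d,.0045+g),velocity=.03); st("placed")
    set_gripper(1.); line_to(xyz(d,max(.115+g,.16))); st("up")
E
python3 - <<'E'
from h import *
transfer("tall")
c=capture("top");cv2.imwrite("pics/t1.png",cv2.resize(c["image"][130:310,170:370,::-1],None,fx=3,fy=3))
E
```

```text
above 1.8 [ 0.4886 -0.1858  0.1753] [-0.8 -0.1  0. ] 0.999 0.0
down 2.7 [ 0.4889 -0.1853  0.0665] [ 0.9 -0.4 -0.3] 1.0 0.0
grip 3.2 [ 0.489  -0.1851  0.067 ] [-0.7 -0.9  7.7] 0.516 59.9
lift 4.0 [ 0.4879 -0.1847  0.1743] [ 0.8  0.2 -1.4] 0.512 60.9
over 4.9 [ 0.5303 -0.3816  0.1739] [-0.4  0.7 -0.4] 0.509 61.0
placed 6.3 [ 0.5311 -0.3831  0.0651] [-1.4  1.4  6.9] 0.512 61.5
up 7.7 [ 0.5306 -0.3826  0.1742] [ 0.2  0.3 -0.7] 1.002 0.0
```

View pics/t1.png

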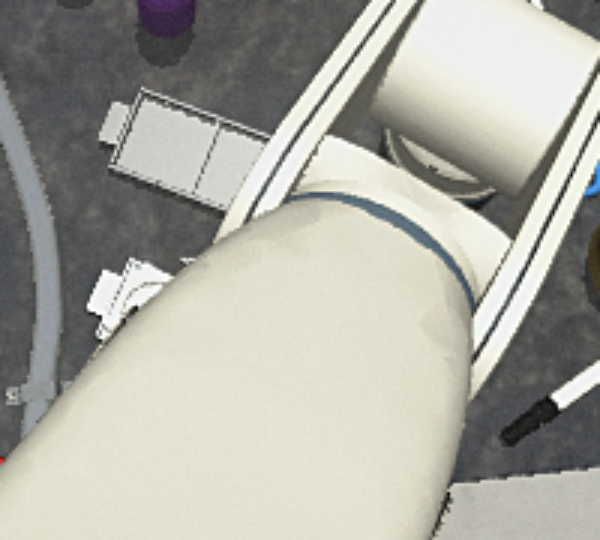

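The arm hides the placing in this view, but the tall bottle's slot on the left is empty. The wrist camera should show the result.

```bash
python3 - <<'E'
from h import *
c=capture("wrist");cv2.imwrite("pics/w1.png",c["image"][:,:,::-1])
E
```

```text
(no output)
```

View pics/w1.png

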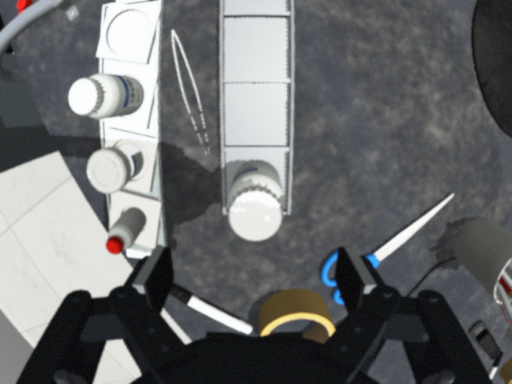

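The wrist view shows the tall bottle upright in the right-end compartment (255,200), with the other three untouched at (105,95), (115,165) and (125,230). I'll move the rest.

```bash
python3 - <<'E'
from h import *
for n in ("medium","jar","dropper"): print(n); transfer(n)
goto_joints([-1.147,0.423,1.63,0,1.089,-0.019]); st("home")
for n in ("top","scene"):
    c=capture(n);x,y=(170,130) if n=="top" else (150,120)
    cv2.imwrite(f"pics/{n}2.png",cv2.resize(c["image"][y:y+180,x:x+200,::-1],None,fx=3,fy=3,interpolation=cv2.INTER_CUBIC))
E
```

```text
medium
above 8.5 [ 0.4574 -0.2431  0.1676] [ 0.3 -0.4  0.1] 1.0 0.0
down 9.3 [ 0.4574 -0.2434  0.0589] [0.5 0.2 0.3] 0.997 0.0
grip 9.8 [ 0.4572 -0.243   0.0594] [-1.5  0.2  7.8] 0.447 59.3
lift 10.7 [ 0.4563 -0.2425  0.1669] [ 0.1 -0.6 -0.5] 0.448 60.2
over 11.3 [ 0.5606 -0.324   0.1655] [-0.2  0.3 -0.6] 0.445 60.2
placed 12.8 [ 0.5613 -0.3243  0.0575] [-1.6  1.1  6.4] 0.444 61.0
up 14.2 [ 0.5608 -0.324   0.1667] [ 0.3 -0.   0. ] 0.999 0.0
jar
above 14.8 [ 0.4248 -0.3008  0.1595] [-0.1 -0.5 -0.6] 1.0 0.0
down 15.7 [ 0.4258 -0.3011  0.0454] [-0.3  0.5  0.4] 0.998 0.0
grip 16.2 [ 0.4255 -0.301   0.0459] [-1.3  1.   6.5] 0.455 59.2
lift 17.1 [ 0.4247 -0.3004  0.1534] [-0.6 -0.3 -0.5] 0.455 60.2
over 17.8 [ 0.5906 -0.2651  0.1524] [-0.9 -0.2 -1. ] 0.454 60.2
placed 19.2 [ 0.5915 -0.2656  0.0439] [-2.4  1.6  5.9] 0.452 60.6
up 20.7 [ 0.591  -0.2654  0.1591] [-0.2  0.1 -0.7] 0.998 0.0
dropper
above 21.6 [ 0.3945 -0.3589  0.16  ] [ 0.4 -0.3  1.4] 1.0 0.0
down 22.5 [ 0.3942 -0.3589  0.0515] [ 0.1  0.4 -0. ] 1.001 0.0
grip 23.0 [ 0.3938 -0.359   0.0516] [-0.5  1.5  4.8] 0.304 58.6
lift 23.9 [ 0.3931 -0.3583  0.1593] [-0.4  0.1 -0.4] 0.302 58.9
over 25.0 [ 0.6207 -0.2077  0.1594] [-0.1  0.1 -0.6] 0.299 58.9
placed 26.4 [ 0.6218 -0.2069  0.0497] [-2.4  0.8  4.6] 0.304 59.5
up 27.9 [ 0.6212 -0.2068  0.1592] [-0.   0.3 -0.9] 1.002 0.0
home 29.8 [ 0.2686 -0.564   0.253 ] [-0.3  0.3 -0.2] 1.001 0.0
```

View pics/top2.png

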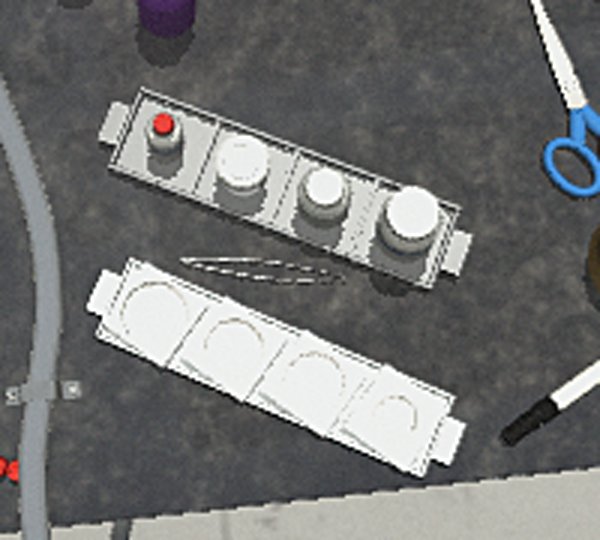

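View pics/scene2.png

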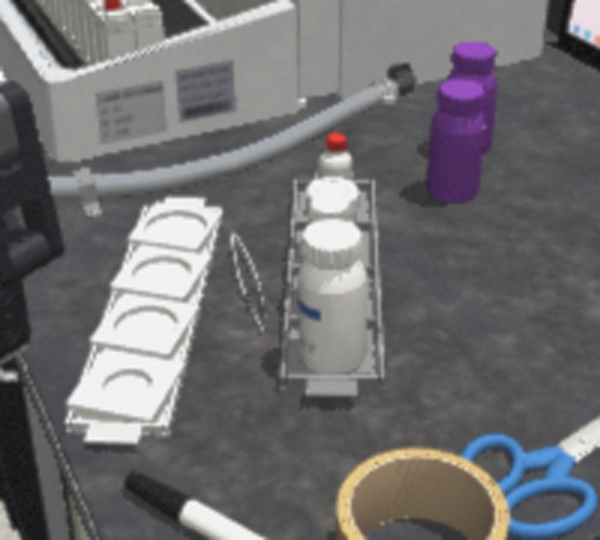

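Left to right, the divided tray now holds the dropper (163,135), jar (242,165), medium (323,195) and tall (412,220). All four stand upright inside their compartments, and the adapters are empty.

```bash
python3 -c "
from station import *
print(hand_in())"
```

```text
the job is handed in; nothing more can be done
None
```

All four containers are standing upright in the divided tray in reverse order (left to right: dropper, jar, medium, tall), checked in the final pictures, and the job was handed in after about 30 s of robot time; the verdict was not shown.

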